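# Flip the half-template over its spine

### The job

Half a spoon has been drawn on the marking board; turn the blue hinged half-template over its spine so that it lies fully flat on the other, far half of the board, ready for drawing the other half. Do it with the fingertips only, pushing under the yellow lip and then pressing the leaf down: do not take the leaf between the fingers, do not fling it over, and leave everything else on the bench where it is.

Things in the scene. Friction and masses are not known exactly. Their poses are not given: they have to be found in the camera images.
- stand: Fixed marking board of light wood on two dark battens, 150 x 150 mm from above, its top face 45 mm above the bench. Origin at bench height under the board's centre. Its y axis runs along the steel spine in the middle of the top face, +x points to the far half of the board (away from the robot), -x to the near half.
- spine_mid (a point): Middle of the spine: a point on the leaf's hinge axis, 48.5 mm above the bench. The hinge axis is the stand's y axis through this point.
- leaf (a joint): Angle in rad of the leaf about the spine: 0 = flat on the near half (-x side) of the board, 1.57 = upright, 3.14 = flat on the far half. Starts flat or raised by up to 0.5. The hinge is stiff: the leaf (0.12 kg) stays at any angle where it is left and must be pushed all the way, with about 2 N at the lip or 4 N at the middle of the plate.
- lip (a point): Centre of the yellow lip (5 mm thick, 70 mm wide, 36 mm long), bent up 45 degrees from the plate's edge: 91 mm out from the hinge axis, 12 mm above the plate's mid-plane; its edge is 104 mm out, 25 mm up. It overhangs the board's edge. Its axes: -x along the lip to its free edge, y along the spine, z out of its inner face. A fingertip pushes on its outer underside (the -z face).
- leaf_flat (a point): Point of the rigid blue plate 55 mm out from the hinge axis, in the middle of its width and thickness; axes: -x from the hinge to the lip, y along the spine, z out of the face that is up at angle 0. The plate is 5 mm thick, 110 mm along the spine, and reaches 81 mm out from the hinge axis. After the flip the face that looks to -z is on top.
- pencil_loose: Yellow pencil, 7 x 74 x 6 mm, loose on the bench, to be left alone. Origin at the centre of its underside.
- sanding_block: Wooden sanding block, 56 x 100 x 28 mm, loose, to be left alone. Origin at the centre of its underside.
- egg_cup: Brown turned wooden egg cup, 48 mm across and 57 mm high, loose, to be left alone. Origin at the centre of its underside.
- masking_tape: Roll of pale masking tape lying flat, 87 mm across and 24 mm high, loose, to be left alone. Origin at the centre of its underside.
- tape_measure: Black tape measure, 48 x 85 x 40 mm, loose, to be left alone. Origin at the centre of its underside.

How it is judged:
By the outcome, as a careful person would: the job done as asked, in the order asked, and still so for the second after the job is handed in, with the robot touching nothing.
It also fails if it takes over 38 s, if anything falls off the work surface, if the arm or the gripper's body presses on something with over 40 N, if the wrist force passes 120 N, or if a joint passes its speed limit or range.

### The arm

A 6-joint arm with a two-finger parallel gripper is mounted at the origin on a cart in front of the work surface, level with it; the furniture and walls round the work are solid. World frame = base frame: x ahead of the robot, y to its left, z up, the work surface at z = 0. Lengths are in m, angles in rad, forces in N, time in s.
With the tool pointing down it reaches from about 0.35 to 0.975 m from the base axis. Payload 17.4 kg.
Tool frame: the origin (TCP) lies at the very end of the fingers, on their centre line; the grasp point (between the pads) lies 19 mm behind it; z points along the fingers, y is the direction in which the jaws open and shut (so a half turn about z gives the same grasp; the last joint's range is limited). The gripper opens to 85 mm and grips with 20 to 120 N. Pads are 22 mm wide; open, the fingers measure 114 mm over their backs; the gripper's body (76 mm by 85 mm) begins 54 mm behind the grasp point. The pads swing forward as they close: fully open they stand 13 mm farther back than shut.
Start: joints at [1.193, 0.116, 1.442, -0, 1.584, -0.038], TCP at [0.225, 0.636, 0.231] pointing down, gripper open.
Joint ranges: [-2.83, 2.83], [-0.83, 2.19], [0.07, 2.5], [-1.14, 4.28], [0.01, 3], [-2.97, 2.97]. Speed limits (rad/s): [1.89, 1.89, 2.22, 3.14, 3.14, 3.14].

### API

Orientations are given as [roll, pitch, yaw] about the fixed x, y, z axes, in that order (R = Rz(yaw) Ry(pitch) Rx(roll)).
In Python, from bench import robot, eyes gives the robot as it stands. The module is installed in compiled form; this text tells all that it offers. Calls block until the motion is done:
- robot.goto(position, orientation): joint-space move of the TCP to a pose.
- robot.move_l(position, rot=None, max_speed=0.15): straight line of the TCP; rot=None keeps the orientation; max_speed is the mean speed in m/s.
- robot.set_joints(angles): joint-space move.
- robot.set_gripper(opening): finger opening in m; the grip force is fixed at half the most; returns when the fingers have stopped.
- robot.pause(seconds).
- robot.solve_ik(position, orientation): joint angles nearest the present ones, or None.
- eyes.read_camera(name): name is "side" or "top" or "wrist"; returns a dict with "color" (384x512x3 uint8, red, green, blue), "range_z" (384x512 float32, m along the optical axis (not along the pixel's ray), 0 where there is no reading), "fovy" (degrees; the focal length in pixels is half the picture's height over the tangent of half this angle, whatever the lens; pixels are square), "cx", "cy" (the principal point, pixels), "pose" (4x4, takes a point from camera to world coordinates). Camera axes: x right, y down, z forward; pixel columns grow to the right and rows downward; lengths in m; the calibration is good to about 2 mm. The wrist camera is an equidistant fisheye: a pixel r from the principal point sees the ray r / f radians off the axis. A picture is of the moment at which its call begins.
A pose or a line that the arm cannot do raises robot.IKError and nothing moves.
- robot.finish_job(): hands the job in, once; it reports no verdict.
Readings, each from a call of its own:
- robot.read_time_s(): time.
- robot.read_qpos(): joint angles.
- robot.read_joint_vel(): joint speeds.
- robot.read_joint_torque(): joint torques, N m.
- robot.read_tool_pos(): TCP position.
- robot.read_orientation(): TCP orientation.
- robot.read_wrist_force(): force on the tool from outside, world axes, zero at the start.
- robot.read_moment(): the same for the moment, N m.
- robot.read_width(): finger opening in m.
Only numpy, scipy, OpenCV 4.12 (cv2) and the standard library are available. Lean on these libraries where they do the work, as an engineer would, in place of code of your own. Each camera call takes 0.05 s, during which the arm holds its last target.

## Working session

There is one attempt and no reset: what is moved stays moved. The work goes in short steps, each a Python script; the robot and the scene stay as the last script left them, time stands still between calls to the robot, and variables do not carry over. Pictures are saved under pics/ and viewed, and the job is handed in when it is done.

```bash
mkdir -p pics; ls; python3 - <<'E'
from bench import robot, eyes
import cv2,numpy as np
for n in ["side","top"]:
    d=eyes.read_camera(n); np.savez(f"{n}0.npz",**d)
    cv2.imwrite(f"pics/{n}0.png",d["color"][:,:,::-1]); print(n,d["fovy"],d["cx"],d["cy"],np.round(d["pose"],3).tolist())
print(robot.read_time_s())
E
```

```text
pics
side 52.31953141364361 256.685757744228 191.84529226466242 [[0.97, -0.102, 0.219, 0.437], [-0.241, -0.449, 0.86, -0.492], [0.011, -0.888, -0.46, 0.473], [0.0, 0.0, 0.0, 1.0]]
top 57.057114402992475 253.97633661693123 193.23512923466183 [[-0.001, -0.989, 0.149, 0.481], [-1.0, 0.0, -0.004, 0.28], [0.004, -0.149, -0.989, 0.893], [0.0, 0.0, 0.0, 1.0]]
0.1
```

View pics/side0.png

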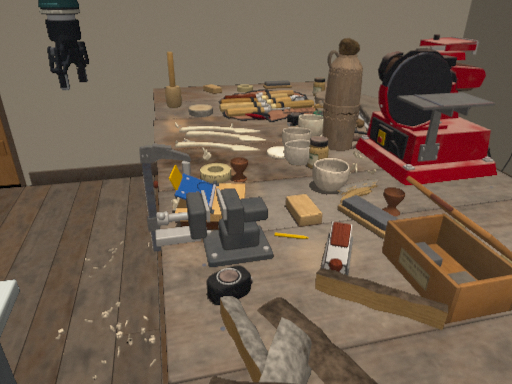

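View pics/top0.png

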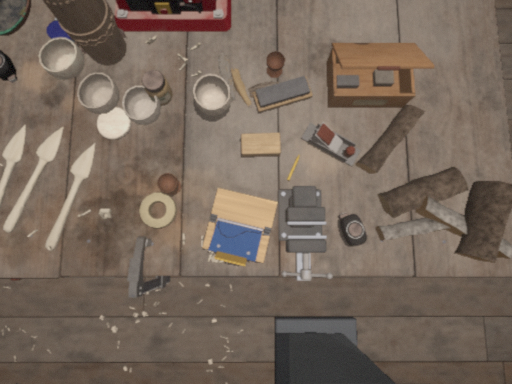

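The top view shows the board at about (240,226), with the blue leaf near it and the yellow lip at (231,260). The vise is close on the -y side. The egg cup is at (168,184) and the tape roll at (157,211). Next I'll measure the board, spine and leaf.

```bash
cat > h.py <<'E'
import numpy as np,cv2
def load(n): return dict(np.load(n))
def pts(d):
    c=d["color"];h,w=c.shape[:2];f=h/2/np.tan(np.radians(float(d["fovy"]))/2)
    v,u=np.mgrid[:h,:w];z=d["range_z"]
    P=np.stack([(u-d["cx"])/f*z,(v-d["cy"])/f*z,z],-1)
    return P@d["pose"][:3,:3].T+d["pose"][:3,3]
E
python3 - <<'E'
from h import *
t=load("top0.npz");s=load("side0.npz");P=pts(t);S=pts(s)
cv2.imwrite("pics/topc.png",cv2.resize(t["color"][150:310,110:350,::-1],None,fx=3.3,fy=3.3,interpolation=cv2.INTER_CUBIC))
cv2.imwrite("pics/sidec.png",cv2.resize(s["color"][130:270,130:330,::-1],None,fx=4,fy=4,interpolation=cv2.INTER_CUBIC))
def hsv(d): return cv2.cvtColor(d["color"],cv2.COLOR_RGB2HSV)
H=hsv(t); roi=np.zeros(H.shape[:2],bool);roi[180:275,195:285]=1
ok=t["range_z"]>0
blue=roi&ok&(H[...,0]>100)&(H[...,0]<125)&(H[...,1]>120)
z=P[...,2]
wood=roi&ok&(abs(z-.045)<.006)&(H[...,0]<25)&(H[...,1]>60)
pw=P[wood];print("wood n",len(pw),np.median(pw[:,2]))
pb=P[blue];print("blue",len(pb),pb.min(0),pb.max(0))
A=np.c_[pb[:,:2],np.ones(len(pb))];k=np.linalg.lstsq(A,pb[:,2],rcond=None)[0];
r=pb[:,2]-A@k;g=abs(r)<.006;k=np.linalg.lstsq(A[g],pb[g,2],rcond=None)[0];r=pb[g,2]-A[g]@k
print("plane",k,"tilt",np.arctan(np.hypot(*k[:2])),"dir",np.arctan2(k[1],k[0]),"res",r.std())
u=(blue|wood).astype(np.uint8)
yel=roi&ok&(H[...,0]>18)&(H[...,0]<32)&(H[...,1]>170); yel[:240]=0
py=P[yel];print("yel",len(py),py.min(0),py.max(0))
print("woodrect",cv2.minAreaRect(pw[:,:2].astype(np.float32)))
q=P[240:252:1,231];
for v in range(184,272,3): print(v,np.round(P[v,240],3),t["color"][v,240])
E
```

```text
wood n 2164 0.04596282550214886
blue 92 [0.45589454 0.27378593 0.05880972] [0.51534716 0.3760939  0.08131678]
plane [-0.39164514  0.09564343  0.23189152] tilt 0.38322284131084144 dir 2.9020713250814776 res 0.0013258142080083293Traceback (most recent call last):
  File "<stdin>", line 18, in <module>
    return umr_minimum(a, axis, None, out, keepdims, initial, where)
ValueError: zero-size array to reduction operation minimum which has no identity
```

```bash
python3 -c 1
```

```text
(no output)
```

View pics/topc.png

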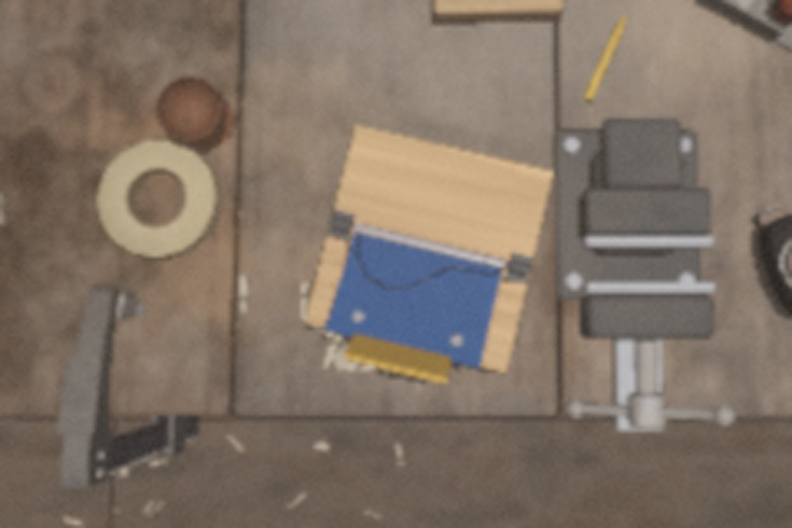

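View pics/sidec.png

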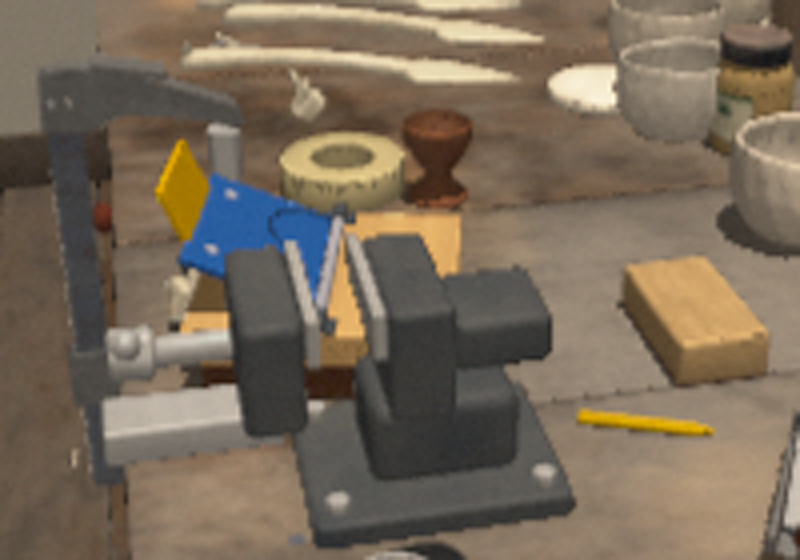

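```bash
python3 - <<'E'
from h import *
t=load("top0.npz");P=pts(t);H=cv2.cvtColor(t["color"],cv2.COLOR_RGB2HSV)
for v in range(184,274,3): print(v,np.round(P[v,236],3),t["color"][v,236],H[v,236])
E
```

```text
184 [0.64  0.322 0.002] [143 129 117] [ 14  46 143]
187 [ 0.633  0.322 -0.001] [134 122 109] [ 16  48 134]
190 [0.625 0.322 0.001] [141 127 115] [ 14  47 141]
193 [0.61  0.32  0.045] [201 170 132] [ 17  88 201]
196 [0.603 0.319 0.046] [206 175 138] [ 16  84 206]
199 [0.595 0.319 0.048] [212 180 140] [ 17  87 212]
202 [0.588 0.319 0.048] [202 170 132] [ 16  88 202]
205 [0.581 0.319 0.044] [206 175 136] [ 17  87 206]
208 [0.573 0.319 0.048] [209 179 139] [ 17  85 209]
211 [0.566 0.319 0.044] [206 176 136] [ 17  87 206]
214 [0.559 0.319 0.045] [202 171 133] [ 17  87 202]
217 [0.552 0.319 0.047] [204 174 135] [ 17  86 204]
220 [0.544 0.319 0.046] [200 169 133] [ 16  85 200]
223 [0.537 0.319 0.051] [182 173 173] [  0  13 182]
226 [0.53  0.319 0.054] [ 80 102 143] [109 112 143]
229 [0.522 0.318 0.057] [ 81 103 144] [109 112 144]
232 [0.515 0.318 0.059] [ 79 101 143] [110 114 143]
235 [0.508 0.318 0.065] [ 76  92 128] [111 104 128]
238 [0.501 0.318 0.065] [ 78 102 145] [109 118 145]
241 [0.494 0.318 0.071] [ 78 101 143] [109 116 143]
244 [0.487 0.318 0.071] [ 82 104 146] [110 112 146]
247 [0.481 0.317 0.072] [ 79 102 145] [110 116 145]
250 [0.474 0.317 0.079] [ 78 104 147] [109 120 147]
253 [0.467 0.317 0.081] [ 77 101 144] [109 119 144]
256 [0.46  0.317 0.084] [142 117  75] [ 19 120 142]
259 [0.454 0.316 0.099] [146 117  67] [ 19 138 146]
262 [0.448 0.315 0.114] [176 142  74] [ 20 148 176]
265 [0.436 0.32  0.001] [121 107  93] [ 15  59 121]
268 [0.429 0.32  0.002] [148 133 120] [ 14  48 148]
271 [ 0.422  0.32  -0.   ] [137 123 111] [ 14  48 137]
```

The top crop shows the board turned about -0.2 rad, with the leaf raised and the spine running from (355,232) to (505,265) in the crop. The side crop shows the lip standing up, the vise's near jaw in front, and the clamp's arm behind on the +y side.

```bash
python3 - <<'E'
from h import *
t=load("top0.npz");P=pts(t);H=cv2.cvtColor(t["color"],cv2.COLOR_RGB2HSV)
roi=np.zeros(H.shape[:2],bool);roi[180:275,195:285]=1
wood=roi&(H[...,0]<25)&(H[...,1]>65)&(H[...,2]>175)&(P[...,2]>.03)&(P[...,2]<.06)
n,l,st,_=cv2.connectedComponentsWithStats(wood.astype(np.uint8));wood=np.isin(l,[i for i in range(1,n) if st[i,4]>20])
# cast onto z=.045
d=t;h=384;f=h/2/np.tan(np.radians(float(d["fovy"]))/2)
v,u=np.nonzero(wood);R=d["pose"][:3,:3];o=d["pose"][:3,3]
def cast(u,v,z):
    r=np.stack([(u-d["cx"])/f,(v-d["cy"])/f,np.ones(len(u))],-1)@R.T
    return o+r*((z-o[2])/r[:,2])[:,None]
W=cast(u,v,.045)[:,:2].astype(np.float32)
rect=cv2.minAreaRect(W);print("rect",rect);print(cv2.boxPoints(rect))
blue=roi&(H[...,0]>100)&(H[...,0]<125)&(H[...,1]>85)&(P[...,2]>.04)
pb=P[blue];A=np.c_[pb[:,:2],np.ones(len(pb))];g=np.ones(len(pb),bool)
for i in range(4):
    k=np.linalg.lstsq(A[g],pb[g,2],rcond=None)[0];r=pb[:,2]-A@k;g=abs(r)<.005
print("blue",len(pb),g.sum(),k,"tilt",np.arctan(np.hypot(*k[:2])),"dir-pi",np.arctan2(-k[1],-k[0]),r[g].std())
print(cv2.minAreaRect(pb[g,:2].astype(np.float32)))
sp=roi&(H[...,1]<35)&(H[...,2]>165)&(P[...,2]>.03);v,u=np.nonzero(sp);Q=cast(u,v,.051)
print("spine",len(u),Q.mean(0),Q[:,1].min(),Q[:,1].max(),np.polyfit(Q[:,1],Q[:,0],1))
dk=roi&(H[...,2]<125)&(P[...,2]>.04);n,l,st,c=cv2.connectedComponentsWithStats(dk.astype(np.uint8))
for i in range(1,n):
    if st[i,4]>8: print("dark",st[i],cast(c[i:i+1,0],c[i:i+1,1],.05))
ye=roi&(H[...,0]<30)&(H[...,1]>100)&(P[...,2]>.075);py=P[ye];print("yel",len(py),py.min(0),py.max(0),cv2.minAreaRect(py[:,:2].astype(np.float32)))
E
```

```text
rect ((0.5344287157058716, 0.3103286623954773), (0.14885585010051727, 0.14781199395656586), 76.35752868652344)
[[0.4450531  0.25543225]
 [0.5886948  0.22056897]
 [0.62380433 0.36522508]
 [0.48016262 0.40008837]]
blue 1278 1273 [-0.39873492  0.0972054   0.2349082 ] tilt 0.38945032242282984 dir-pi -0.23912030350264651 0.0014183594436369298
((0.496041864156723, 0.31928229331970215), (0.10547483712434769, 0.06937508285045624), 76.51404571533203)
spine 97 [0.52983339 0.30505718 0.051     ] 0.20611718495612685 0.36408174669065496 [0.44812786 0.39312877]
dark [209 214   8   9  50] [[0.54969553 0.37481929 0.05      ]]
dark [264 228   7   7  38] [[0.51873958 0.24557134 0.05      ]]
dark [241 231   7   3   9] [[0.51620245 0.30021303 0.05      ]]
dark [251 231  11   3  12] [[0.51565178 0.2702158  0.05      ]]
yel 245 [0.44184074 0.27968125 0.08161948] [0.48138061 0.36138414 0.89264009] ((0.45720791816711426, 0.3185547888278961), (0.03632340580224991, 0.08403871953487396), 8.499517440795898)
```

```bash
python3 - <<'E'
from h import *
t=load("top0.npz");P=pts(t)
# coarse max-height map, cm; rows x .30..0.72, cols y .52...16
hm={}
p=P[t["range_z"]>0]
for q in p:
    k=(int(q[0]//.02),int(q[1]//.02)); hm[k]=max(hm.get(k,-9),q[2])
print("x\\y  "+" ".join("%3d"%(j*2) for j in range(26,6,-1)))
for i in range(36,12,-1): print("%3d  "%(i*2)+" ".join("%3d"%round(hm.get((i,j),-.99)*1000) for j in range(26,6,-1)))
E
cat > geo.py <<'E'
import numpy as np
from scipy.spatial.transform import Rotation as Rn
C=np.array([.5344,.3103,0]);YAW=-.2385;ZH=.0485
xs=np.array([np.cos(YAW),np.sin(YAW),0]);ys=np.array([-np.sin(YAW),np.cos(YAW),0]);zs=np.array([0,0,1.])
def W(X,Z,Y=0): return C+xs*X+ys*Y+zs*Z
def leaf(r,n,th): return np.array([-(r*np.cos(th)-n*np.sin(th)), r*np.sin(th)+n*np.cos(th)+ZH])
def orient(e,sgn=1,head=0):
    h=np.cos(head)*xs+np.sin(head)*ys; hy=np.cross(zs,h)
    z=np.cos(e)*h+np.sin(e)*zs; y=sgn*hy; x=np.cross(y,z)
    return Rn.from_matrix(np.c_[x,y,z]).as_euler('xyz')
def tcp(q,pel,e,gap=0,hw=.011):
    # q (X,Z) face point, pel push elevation, e tool elevation
    p=np.array([np.cos(pel),np.sin(pel)]); b=abs(np.sin(pel-e))
    return q-p*(b*hw+gap)
def lip(th,e,s=-.004,gap=0):
    r=.091+s*.7071+.0025*.7071;n=.012+s*.7071-.0025*.7071
    return tcp(leaf(r,n,th),np.pi/4-th,e,gap)
def plate(th,e,r=.060,gap=0): return tcp(leaf(r,-.0025,th),np.pi/2-th,e,gap)
E
python3 - <<'E'
from geo import *
from bench import robot
d=np.radians
for head in [0,.25,.5]:
  for sgn in [1,-1]:
    out=[]
    for th,e in [(.35,-20),(.35,-30),(.35,-40),(.39,-50),(.39,-60),(.8,-45),(1.5,-45)]:
        X=lip(th,d(e),gap=.01); q=robot.solve_ik(W(*X),orient(d(e),sgn,head)); out.append(None if q is None else np.round(q,2).tolist())
    for th,e in [(1.5,-45),(1.5,-60),(2.3,-65),(3.14,-88)]:
        X=plate(th,d(e)); q=robot.solve_ik(W(*X),orient(d(e),sgn,head)); out.append(None if q is None else np.round(q,2).tolist())
    print(head,sgn);[print("  ",o) for o in out]
E
```

```text
x\y   52  50  48  46  44  42  40  38  36  34  32  30  28  26  24  22  20  18  16  14
 72    5   5   5   6   5   5   4   5   6   5   5  33  34  33  33  33  31   3   5   3
 70    5   5   5   5   4   5   5   5   4   4   5  32  33  32  32  31  33   6   9   4
 68    5   4   5   4   5   4   5   4   4   5   7   4   4   5   4   6   4   7  10   4
 66    5   5   4   5   5   5   4   5   5   4   5   5   5   5   4   5   4   9   9   4
 64    5  59  60  58   4   4   5   6   4   3   5   5   6   4   5   4   4   9   6   4
 62    5  60  44  60   4   6   4   5  47   5   5   4   5   5   5   5  20  19   4   5
 60   29  61  60  58   5   5   4   4  49  51  49  49  47  46   4   5  29 105 106 106
 58   29  27  28  29   5   5   5   6  49  49  49  49  49  49  50  49  21 107 106 107
 56   26   4  27  27   4   5   6   6  50  51  50  49  50  49  49  48 123 124 125 123
 54   29  28  28  27   5   5   4  54  55  58  54  50  49  48  50  49 124 125 125 125
 52   28  29  28   4   5   5   4  50  64  62  60  60  58  55  55  49 125 124 124 125
 50   64   5   5   4  14   5  24  50  74  71  69  67  66  64  57  46 123 125 123
[... 2687 characters left out ...]
-0.78]
   [0.72, -0.36, 2.18, -0.3, 0.86, -0.97]
   [0.74, -0.46, 2.27, -0.54, 0.68, -0.78]
   [0.61, -0.38, 2.17, -0.41, 0.64, -0.99]
   [0.62, -0.35, 2.21, -0.47, 0.58, -0.91]
   [0.58, -0.26, 2.06, -0.21, 0.84, -1.16]
   [0.49, -0.12, 1.94, -0.12, 0.9, -1.28]
   [0.43, 0.17, 1.68, -0.01, 1.26, -1.4]
0.5 -1
   None
   None
   [0.82, -0.45, 2.37, -0.81, 0.59, 2.67]
   [0.77, -0.42, 2.28, -0.5, 0.71, 2.36]
   [0.72, -0.36, 2.18, -0.3, 0.86, 2.18]
   [0.74, -0.46, 2.27, -0.54, 0.68, 2.36]
   [0.61, -0.38, 2.17, -0.41, 0.64, 2.16]
   [0.62, -0.35, 2.21, -0.47, 0.58, 2.23]
   [0.58, -0.26, 2.06, -0.21, 0.84, 1.99]
   [0.49, -0.12, 1.94, -0.12, 0.9, 1.86]
   [0.43, 0.17, 1.68, -0.01, 1.26, 1.74]
```

```bash
cat > plan.py <<'E'
from geo import *
d=np.radians
def s1():
    L=[]
    for th in np.linspace(.39,1.5,7):
        e=d(np.interp(th,[.39,1.5],[-40,-47])); L.append((th,e,W(*lip(th,e,s=-.005,gap=-.0005)),orient(e)))
    return L
def s2():
    L=[]
    for th in np.linspace(1.5,3.06,9):
        e=d(np.interp(th,[1.5,3.0],[-48,-88])); L.append((th,e,W(*plate(th,e)),orient(e)))
    return L
PRE=(W(*lip(.39,d(-40),s=-.005,gap=.02)),orient(d(-40)))
HI=(W(-.17,.22),orient(d(-42)))
E
python3 - <<'E'
from plan import *
from bench import robot
for p,o in [HI,PRE]: print(np.round(p,3),robot.solve_ik(p,o))
for L in (s1(),s2()):
    for th,e,p,o in L:
        q=robot.solve_ik(p,o);print(round(th,2),np.round(p,3),None if q is None else np.round(q,2))
robot.set_gripper(0.0);print(robot.read_width(),robot.read_time_s())
robot.goto(*HI);print(robot.read_tool_pos(),robot.read_time_s())
E
```

```text
[0.369 0.35  0.22 ] [ 1.13233458 -0.39409753  2.07359447 -0.84280827  1.34966581 -0.05281487]
[0.43  0.336 0.077] [ 1.00867224 -0.2019129   2.18771738 -0.97726973  1.06774968  0.13948498]
0.39 [0.448 0.331 0.085] [ 0.97 -0.2   2.17 -0.97  1.05  0.1 ]
0.57 [0.457 0.329 0.101] [ 0.94 -0.22  2.15 -0.93  1.05  0.04]
0.76 [0.469 0.326 0.115] [ 0.91 -0.23  2.12 -0.89  1.04 -0.03]
0.94 [0.483 0.323 0.126] [ 0.87 -0.23  2.1  -0.86  1.04 -0.09]
1.13 [0.5   0.319 0.133] [ 0.83 -0.22  2.07 -0.82  1.02 -0.15]
1.32 [0.517 0.315 0.138] [ 0.79 -0.21  2.04 -0.79  1.01 -0.2 ]
1.5 [0.534 0.31  0.138] [ 0.75 -0.18  2.02 -0.75  0.99 -0.25]
1.5 [0.519 0.314 0.108] [ 0.77 -0.17  2.05 -0.76  0.97 -0.21]
1.7 [0.532 0.311 0.109] [ 0.72 -0.15  2.   -0.63  0.98 -0.34]
1.89 [0.544 0.308 0.108] [ 0.67 -0.12  1.95 -0.51  1.01 -0.46]
2.08 [0.556 0.305 0.105] [ 0.62 -0.08  1.9  -0.4   1.04 -0.56]
2.28 [0.567 0.302 0.099] [ 0.57 -0.03  1.85 -0.3   1.09 -0.66]
2.48 [0.576 0.3   0.091] [ 0.53  0.02  1.79 -0.21  1.13 -0.73]
2.67 [0.584 0.298 0.081] [ 0.49  0.07  1.75 -0.13  1.19 -0.8 ]
2.86 [0.589 0.297 0.069] [ 0.46  0.13  1.7  -0.07  1.24 -0.86]
3.06 [0.592 0.296 0.056] [ 0.43  0.17  1.67 -0.02  1.27 -0.89]
0.00016680737751048586 0.8667
[0.36921292 0.35111271 0.22044715] 2.0583
```

```bash
python3 - <<'E'
from plan import *
from bench import robot,eyes
import cv2
robot.move_l(*PRE,max_speed=.12);print(robot.read_tool_pos(),robot.read_wrist_force(),robot.read_time_s())
for th,e,p,o in s1()[:2]:
    robot.move_l(p,o,max_speed=.04);print(round(th,2),np.round(robot.read_tool_pos()-p,4),np.round(robot.read_wrist_force(),1),robot.read_time_s())
for n in ["side","top"]:
    c=eyes.read_camera(n);np.savez(n+"1.npz",**c);cv2.imwrite(f"pics/{n}1.png",cv2.resize(c["color"][120:270,120:320,::-1],None,fx=3.5,fy=3.5,interpolation=cv2.INTER_CUBIC))
E
```

```text
[0.43002617 0.3360403  0.07788184] [ 0.47177741 -0.69045959  0.45709068] 3.5083
0.39 [ 0.0001 -0.0002 -0.0001] [0.6 0.7 0.3] 4.175
0.57 [ 0.0002 -0.0001  0.0003] [ 0.4 -0.2 -0.7] 4.7833
```

View pics/side1.png

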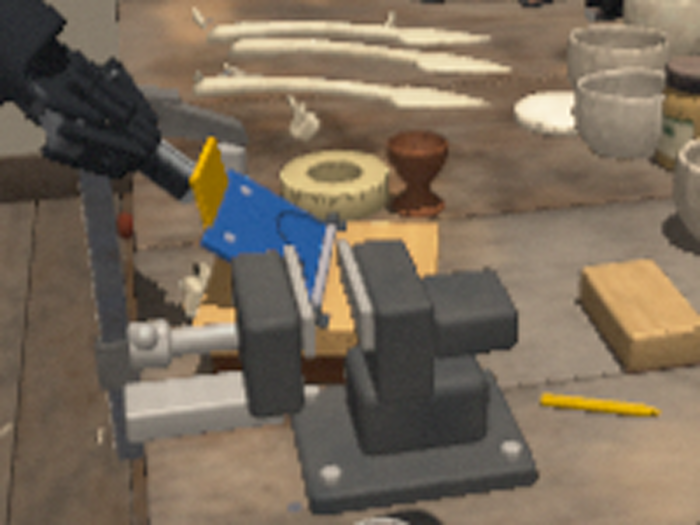

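View pics/top1.png

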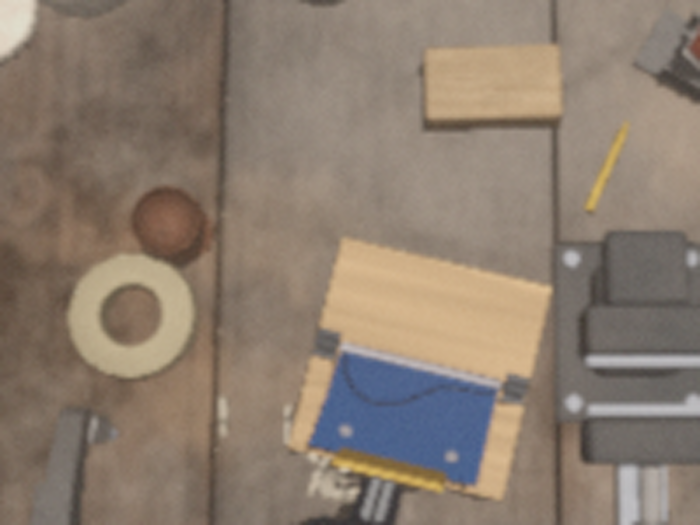

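```bash
cat > ang.py <<'E'
from h import *
from geo import C,xs,ys
def leafang(d):
    P=pts(d);H=cv2.cvtColor(d["color"],cv2.COLOR_RGB2HSV)
    q=P-C;X=q@xs;Y=q@ys
    m=(H[...,0]>100)&(H[...,0]<125)&(H[...,1]>85)&(abs(X)<.1)&(abs(Y)<.06)&(P[...,2]>.04)&(P[...,2]<.2)&(d["range_z"]>0)
    B=np.c_[X[m],P[m][:,2]]
    if len(B)<30: return len(B),None
    mu=np.median(B,0);g=np.ones(len(B),bool)
    for i in range(4):
        mu=B[g].mean(0);w=np.linalg.svd(B[g]-mu,full_matrices=False)[2];r=(B-mu)@w[1];g=abs(r)<.005
    dd=w[0]*(1 if w[0][1]>0 else -1)
    return len(B),np.arctan2(dd[1],-dd[0]),r[g].std(),B.min(0),B.max(0)
E
python3 - <<'E'
from ang import *
for n in ["side0","top0","side1","top1"]: print(n,leafang(load(n+".npz")))
E
```

```text
side0 (531, np.float64(0.38736990902097174), np.float64(0.0008978202039429875), array([-0.07415794,  0.04951863]), array([-0.00359083,  0.08222792]))
top0 (1273, np.float64(0.3911045962438572), np.float64(0.0013117240402096165), array([-0.0742072 ,  0.05030133]), array([-0.0046434 ,  0.08532234]))
side1 (550, np.float64(0.5818520179637415), np.float64(0.0008810903723555875), array([-0.06808878,  0.05150965]), array([-0.00296321,  0.09505466]))
top1 (1138, np.float64(0.5854149742960642), np.float64(0.0011613045654114559), array([-0.06668575,  0.05251937]), array([-0.00428785,  0.09805422]))
```

Both views now measure the leaf at 0.58 rad, against 0.575 commanded. The fingertip is on the lip's underside, seen at (195,185) in the side view. I'll continue.

```bash
python3 - <<'E'
from plan import *
from ang import *
from bench import robot,eyes
for th,e,p,o in s1()[2:]:
    robot.move_l(p,o,max_speed=.05);print(round(th,2),np.round(robot.read_tool_pos()-p,4),np.round(robot.read_wrist_force(),1),robot.read_time_s())
for n in ["side","top"]:
    c=eyes.read_camera(n);print(n,leafang(c));cv2.imwrite(f"pics/{n}2.png",cv2.resize(c["color"][120:270,120:320,::-1],None,fx=3.5,fy=3.5,interpolation=cv2.INTER_CUBIC))
E
```

```text
0.76 [ 0.0001 -0.0001  0.0001] [-0.4  0.2 -0.5] 5.4
0.94 [ 0.0001 -0.0002 -0.0001] [-0.1 -0.3 -0.3] 5.9167
1.13 [ 0.0003 -0.0003  0.    ] [-0.6 -0.  -0.5] 6.4333
1.32 [ 0.0002 -0.0003 -0.    ] [ 0. -0.  0.] 6.95
1.5 [ 0.0002 -0.0003 -0.0001] [-0.3  0.8  0. ] 7.4583
side (217, np.float64(1.5179145844530542), np.float64(0.001046142576877252), array([-0.00522718,  0.05318359]), array([0.00190458, 0.12991553]))
top (25, None)
```

View pics/side2.png

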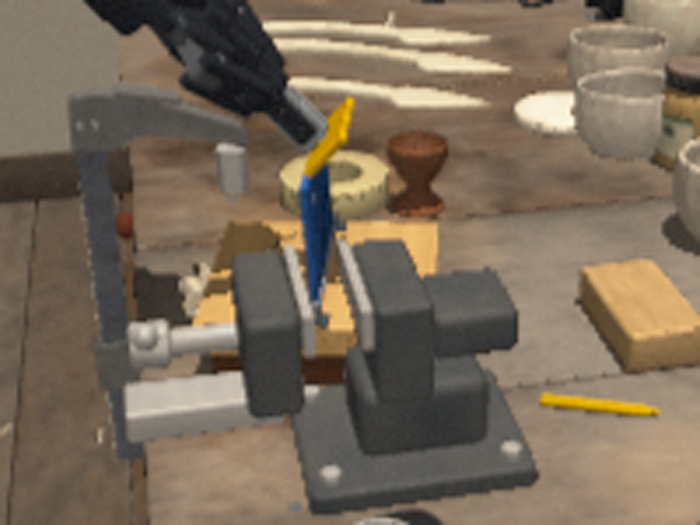

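The side view shows the leaf upright at 1.52 rad, with the fingertip on the lip at (320,140). I'll back off, move to the plate's face and press it over.

```bash
python3 - <<'E'
from plan import *
from ang import *
from bench import robot,eyes
th,e,p,o=s1()[-1]
a=np.cos(e)*xs+np.sin(e)*zs
robot.move_l(p-a*.025,o,max_speed=.08)
L=s2();th,e,p,o=L[0]
robot.move_l(W(*plate(th,e,gap=.018)),o,max_speed=.08);print(robot.read_time_s(),robot.read_wrist_force())
for th,e,p,o in L:
    robot.move_l(p,o,max_speed=.05);print(round(th,2),np.round(robot.read_tool_pos()-p,4),np.round(robot.read_wrist_force(),1),robot.read_time_s())
for n in ["side","top"]:
    c=eyes.read_camera(n);print(n,leafang(c));cv2.imwrite(f"pics/{n}3.png",cv2.resize(c["color"][120:270,120:320,::-1],None,fx=3.5,fy=3.5,interpolation=cv2.INTER_CUBIC))
E
```

```text
8.825 [ 0.6962939  -0.1044681  -0.10073989]
1.5 [ 0.0002 -0.0003 -0.    ] [-0.4  0.6 -0.8] 9.3333
1.7 [ 0.0001 -0.0003 -0.    ] [0.4 0.3 0.3] 9.7333
1.89 [-0.0002 -0.0003 -0.0004] [-0.2  0.4  0.5] 10.1333
2.08 [-0.0003 -0.0002 -0.0004] [-0.7 -0.1  0.7] 10.5417
2.28 [-0.0003 -0.0002 -0.0003] [-0.1 -1.  -0.3] 10.95
2.48 [-0.0002 -0.0002 -0.0002] [ 0.6  0.2 -0.9] 11.3583
2.67 [-0.0001 -0.0001 -0.0001] [-0.6  0.6 -0.4] 11.7667
2.86 [-0.     -0.0001 -0.0001] [-1.  -0.2  0.3] 12.175
3.06 [ 0.0001 -0.0002 -0.0005] [ 0.2  0.4 -0.4] 12.5917
side (196, np.float64(3.07607010044326), np.float64(0.0009716567756161951), array([0.00368871, 0.04777024]), array([0.07879066, 0.05826266]))
top (372, np.float64(3.083138247227404), np.float64(0.0015011374049873811), array([0.00536458, 0.04949764]), array([0.05355389, 0.15055167]))
```

View pics/side3.png

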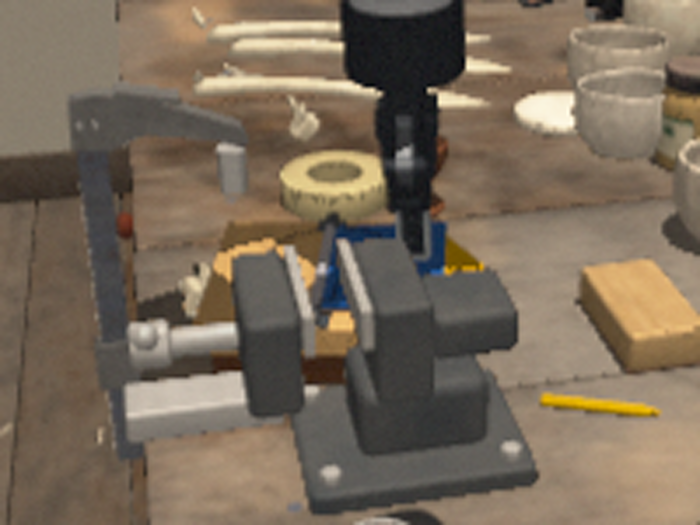

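The leaf is at about 3.08 rad. Next is the final press, stopping on contact force.

```bash
python3 - <<'E'
from plan import *
from ang import *
from bench import robot,eyes
p=s2()[-1][2].copy();o=orient(d(-90))
z=.0545
while z>.0455:
    p[2]=z;robot.move_l(p,o,max_speed=.03);F=robot.read_wrist_force();print(round(z,4),round(robot.read_tool_pos()[2],4),np.round(F,1))
    if F[2]>12: break
    z-=.0007
robot.pause(.3);print(np.round(robot.read_wrist_force(),1),robot.read_time_s())
p[2]=.15;robot.move_l(p,o,max_speed=.12)
robot.move_l(p+np.array([-.22,.03,.10]),o,max_speed=.25)
robot.pause(.3);print(robot.read_time_s())
for n in ["side","top"]:
    c=eyes.read_camera(n);np.savez(n+"4.npz",**c);print(n,leafang(c));cv2.imwrite(f"pics/{n}4.png",cv2.resize(c["color"][120:270,120:320,::-1],None,fx=3.5,fy=3.5,interpolation=cv2.INTER_CUBIC))
E
```

```text
0.0545 0.0546 [-0.3  0.6  0.1]
0.0538 0.0539 [-0.   0.3  0.2]
0.0531 0.053 [ 0.2 -0.1  0.9]
0.0524 0.0523 [ 0.   0.2 -0.4]
0.0517 0.0516 [-0.2 -0.1  0.3]
0.051 0.0511 [ 0.5 -0.4  1.2]
0.0503 0.051 [-3.3 -1.7  6.3]
0.0496 0.0508 [-5.4 -2.7 13.3]
[-5.9 -2.6 13.4] 14.9917
17.4
side (245, np.float64(3.1402241871137484), np.float64(0.0007839287603964905), array([0.00387559, 0.04754719]), array([0.08020458, 0.05294862]))
top (1327, np.float64(0.0011060090447553227), np.float64(0.0014771054741947827), array([0.00499048, 0.04717512]), array([0.07973497, 0.05702077]))
```

View pics/side4.png

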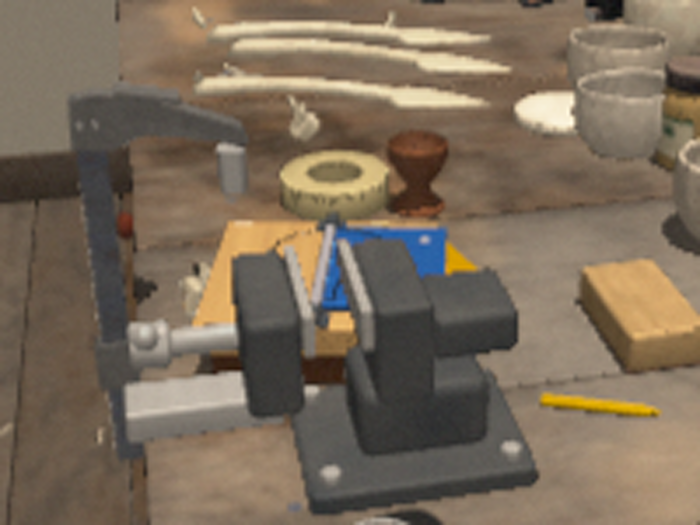

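View pics/top4.png

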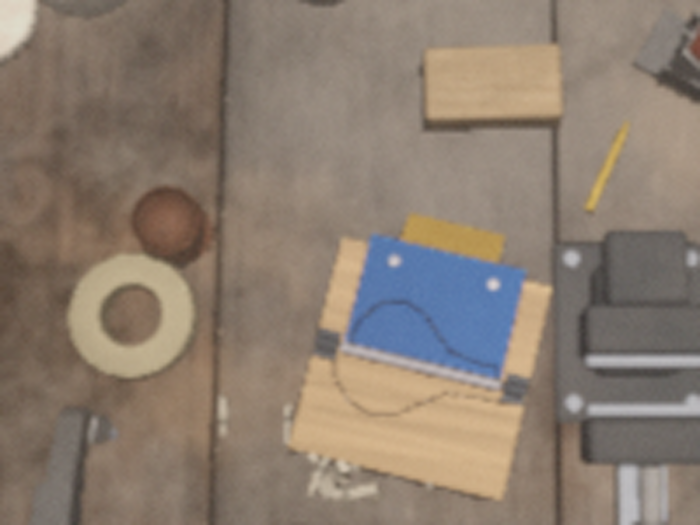

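The leaf lies flat on the far half: 3.140 rad from the side view, and within 0.001 rad of flat from the top view. The neighbouring objects sit where they were before, and the robot is clear.

```bash
python3 - <<'E'
from bench import robot
robot.finish_job();print(robot.read_time_s())
E
```

```text
the job is handed in; nothing more can be done
the job is handed in; nothing more can be done
```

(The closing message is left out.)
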